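Snap ring onto the trolley wheel's axle

ROBOT

A 7-joint arm with a two-finger parallel gripper is mounted at the origin on the work surface. World frame = base frame: x ahead of the robot, y to its left, z up, the work surface at z = 0. Lengths are in m, angles in rad, forces in N, time in s.
With the tool pointing down it reaches from about 0.425 to 0.875 m from the base axis. Payload 9.9 kg.
Tool frame: the origin (TCP) lies at the very end of the fingers, on their centre line; the grasp point (between the pads) lies 19 mm behind it; z points along the fingers, y is the line along which they close (so a half turn about z gives the same grasp; the last joint's range is limited). The gripper opens to 85 mm and grips with 20 to 120 N. Pads are 22 mm wide; open, the fingers measure 114 mm over their backs; the gripper's body (76 mm by 85 mm) begins 54 mm behind the grasp point. The pads swing forward as they close: fully open they stand 13 mm farther back than shut.
Start: joints at [-1.356, 0.576, 0.025, 1.437, -0.015, 1.129, -0.057], TCP at [0.199, 0.645, 0.231] pointing down, gripper open.
Joint ranges: [-2.76, 2.76], [-0.34, 2.15], [-1.52, 1.57], [0.19, 2.46], [-1.09, 4.23], [0.17, 1.99], [-2.82, 2.82]. Speed limits (rad/s): [2.22, 2.22, 3.01, 3.01, 3.14, 3.14, 3.14].

INTERFACE

Orientations are given as a unit quaternion [x, y, z, w].
In Python, from bench import env, vision gives the robot as it stands. The module is installed in compiled form; this text tells all that it offers. Calls block until the motion is done:
- env.move_pose(position, orientation): joint-space move of the TCP to a pose.
- env.move_linear(position, rot=None, velocity=0.15): straight line of the TCP; rot=None keeps the orientation; velocity is the mean speed in m/s.
- env.move_joints(angles): joint-space move.
- env.command_gripper(opening, f_grip=None): opening from 0.0 (shut) to 1.0 (fully open); f_grip is the grip in N (None keeps the last); returns when the fingers have stopped.
- env.hold(seconds).
- env.solve_ik(position, orientation): joint angles nearest the present ones, or None.
- env.read_state(): the state.
- vision.capture(name): name is "side" or "top" or "wrist"; returns a dict with "image" (384x512x3 uint8, blue, green, red), "fx", "fy", "cx", "cy" (pixels), "rvec" (rotation vector, rad) and "tvec" (3), from world to camera coordinates, as OpenCV has them; the wrist camera has in their place "hand_eye" (4x4, takes a point from camera to tool coordinates, whose origin is the TCP and whose axes are the flange's). Camera axes: x right, y down, z forward; pixel columns grow to the right and rows downward; lengths in m; the calibration is good to about 2 mm. A picture is of the moment at which its call begins: read the wrist's pose just before it. There is no depth.
A pose or a line that the arm cannot do raises env.MotionError and nothing moves.
- env.finish_job(): hands the job in; it is judged then, once.
The state is a dict: "time": time; "qpos": joint angles; "dq": joint speeds; "joint_efforts": joint torques, N m; "eef_pos": TCP position; "ee_rot": TCP orientation; "contact_force": force on the tool from outside, world axes, zero at the start; "wrist_torque": the same for the moment, N m; "gripper_width": opening from 0.0 (shut) to 1.0 (fully open); "grip_force": force on a finger pad.
Only numpy, scipy, OpenCV 4.12 (cv2) and the standard library are available. Lean on these libraries where they do the work, as an engineer would, in place of code of your own. Each camera call takes 0.05 s, during which the arm holds its last target. There are 200 camera calls.

TASK

Secure the trolley wheel on the grooved axle with the larger snap ring: pinch the ring's two upright eyes together so that the ring spreads, carry it over the axle's head and lower it onto the wheel face, then let go so that it closes into the groove and lies flat. Leave the smaller snap ring where it lies.

Things in the scene. Friction and masses are not known exactly. Their poses are not given: they have to be found in the camera images.
- snap_ring: Larger steel snap ring, flat on the bench, about 70 g: spring band 10 mm high, 53 mm inside, 59 mm outside, hinge loop 48 mm behind its centre. Origin: band centre, underside; x to midway between the two upright eyes (flat tabs 50 mm tall, 14 mm wide along x, 7 mm thick, 50 mm ahead of the origin, 53 when pinched). Their faces look along y, 61 mm over the outsides relaxed, 13 pinched. z up.
- ring_spread (a joint): Swing of each ring half, rad: 0 relaxed, 0.22 wide open at a stop. The eyes' arms cross, so pinching the eyes along y spreads the ring; about 8 N reaches the stop, and released it springs shut. Grip 30 to 42 mm above the underside, 15 N or more. Wide open it passes a round of 70 mm, centred 2 mm from the ring's origin towards the eyes.
- axle_neck (a point): Point on the grooved axle's axis, level with the flat wheel face (60 mm above the bench). Above it a neck 50 mm across, 18 mm high, then a head 59 mm across, 12 mm high. z up. The ring may point any way round; it rests on the wheel face. Wheel 124 mm, fixed. A second, equal wheel has a plain 36 mm pin without a groove.
- small_ring: Bystander: smaller rigid snap ring of the same form, flat on the bench, 36 mm outside diameter, eyes 32 mm tall. Origin: band centre, underside; x to its eyes, z up. Not to be disturbed.
There are look-alikes about, which are no part of the job. What is shaped like the snap_ring but turquoise is not meant.

How it is judged:
On the way:
1. the larger ring is held spread over the head of the grooved axle (value of joint ring_spread above 0.12 rad and horizontal distance between snap_ring and axle_neck below 0.015 m and z of snap_ring in the frame of axle_neck above 0.012 m), for 0.1 s.
At the end, for the whole second after the job is handed in: The larger ring has closed (ring_spread below 0.06 rad) around the neck of the grooved axle: centre within 8 mm of the axis, underside within 8 mm of the wheel face, flat within 10 degrees, at rest, and the smaller ring within 30 mm of where it lay (value of joint ring_spread below 0.06 rad and horizontal distance between snap_ring and axle_neck below 0.008 m and z of snap_ring in the frame of axle_neck between -0.004 and 0.008 m and angle between snap_ring's own z axis and vertical below 0.17 rad and linear speed of snap_ring below 0.02 m/s and distance of small_ring from where it was at the start of the episode below 0.03 m); the robot touches nothing.
It fails at once if the smaller ring is moved by more than 30 mm (distance of small_ring from where it was at the start of the episode above 0.03 m).
It also fails if it takes over 38 s, if anything falls off the work surface, if the arm or the gripper's body presses on something with over 40 N, if the wrist force passes 120 N, or if a joint passes its speed limit or range.

## Working session

There is one attempt and no reset: what is moved stays moved. The work goes in short steps, each a Python script; the robot and the scene stay as the last script left them, time stands still between calls to the robot, and variables do not carry over. Pictures are saved under pics/ and viewed, at most 10 in all, crops included, and the job is handed in when it is done.

```bash
mkdir -p pics; cat > h.py <<'E'
import numpy as np, cv2, pickle
from scipy.spatial.transform import Rotation as R
from bench import env, vision
def cap(n,f):
    s=env.read_state(); c=vision.capture(n); c['s']=s; cv2.imwrite(f'pics/{f}.png',c['image']); pickle.dump(c,open(f'pics/{f}.pkl','wb')); return c
def cam(c):
    K=np.array([[c['fx'],0,c['cx']],[0,c['fy'],c['cy']],[0,0,1]])
    if 'rvec' in c and c.get('rvec') is not None:
        Rm=cv2.Rodrigues(np.array(c['rvec'],float))[0]; return K,Rm,np.array(c['tvec'],float).ravel()
    T=np.eye(4);T[:3,:3]=R.from_quat(c['s']['ee_rot']).as_matrix();T[:3,3]=c['s']['eef_pos']
    M=np.linalg.inv(T@np.array(c['hand_eye'])); return K,M[:3,:3],M[:3,3]
def at_z(c,uv,z):
    K,Rm,t=cam(c); d=Rm.T@np.linalg.solve(K,np.array([uv[0],uv[1],1.])); o=-Rm.T@t
    return o+d*(z-o[2])/d[2]
def proj(c,P):
    K,Rm,t=cam(c); p=(K@(Rm@np.atleast_2d(P).T+t[:,None])).T; return p[:,:2]/p[:,2:]
def quat(yaw): # tool down, tool y axis at angle yaw(world) 
    y=np.array([np.cos(yaw),np.sin(yaw),0]);z=np.array([0,0,-1.]);x=np.cross(y,z)
    return R.from_matrix(np.c_[x,y,z]).as_quat()
E
python3 - <<'E'
from h import *
a=cap('top','top0');b=cap('side','side0')
print(a['s'])
for c in(a,b):
    K,Rm,t=cam(c);print(c['fx'],-Rm.T@t,Rm[2])
cv2.imwrite('pics/both.png',cv2.resize(np.vstack([a['image'],b['image']]),None,fx=.78,fy=.78))
E
```

```text
{'time': 0.0, 'qpos': array([-1.35578004,  0.57652565,  0.02484653,  1.43789142, -0.01498351,
        1.12901494, -0.05647209]), 'dq': array([ 0.00057994, -0.00183679,  0.00050081,  0.00227818, -0.00180498,
       -0.00114532,  0.0011472 ]), 'joint_efforts': array([-1.21749610e-03, -7.65769601e+01,  2.25009710e+00, -2.85984331e+01,
        1.53935904e-02,  1.22326717e-02,  4.27469661e-05]), 'eef_pos': array([0.19858107, 0.64465773, 0.23045293]), 'ee_rot': array([ 1.48819595e-01,  9.88864017e-01, -8.24206270e-04, -7.22892749e-05]), 'contact_force': array([ 0.22542714, -0.04810596,  0.84631455]), 'wrist_torque': array([ 0.05385074,  0.05428626, -0.02166594]), 'grip_force': 0.0, 'gripper_width': 1.0009110035889142}
356.82537722195053 [ 0.29368189 -0.01881594  0.97037297] [ 0.15997951  0.01901521 -0.98693717]
418.645861653399 [-0.05470776 -0.54675233  0.88307523] [ 0.45531083  0.49245428 -0.74174175]
```

View pics/top0.png

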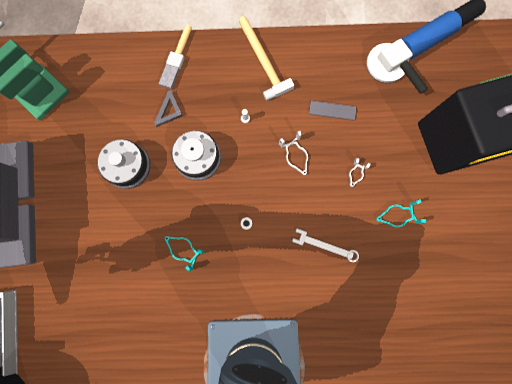

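View pics/side0.png

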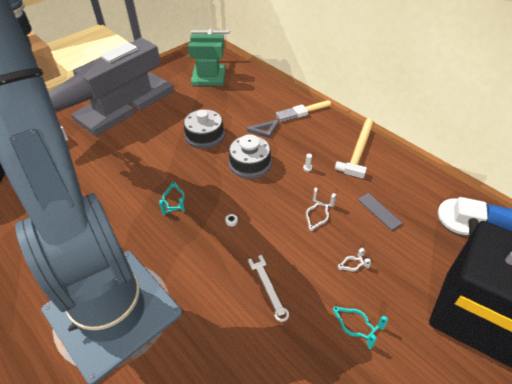

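Top view: the grey larger ring is at about (296,152), the grey smaller one at (358,170), and turquoise look-alikes at (183,250) and (400,213). The grey larger ring fits the description. The wheels are at (122,162) and (195,153), and the head on the second looks wider. I'll confirm both in one enlarged crop.

```bash
python3 - <<'E'
from h import *
a=cv2.imread('pics/top0.png');b=cv2.imread('pics/side0.png')
r=lambda im,x,y,w,h:cv2.resize(im[y:y+h,x:x+w],(400,300),interpolation=cv2.INTER_CUBIC)
cv2.imwrite('pics/m.png',np.vstack([np.hstack([r(a,92,115,140,105),r(a,266,118,112,84)]),np.hstack([r(b,172,95,112,84),r(b,296,180,80,60)])]))
E
```

```text
(no output)
```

View pics/m.png

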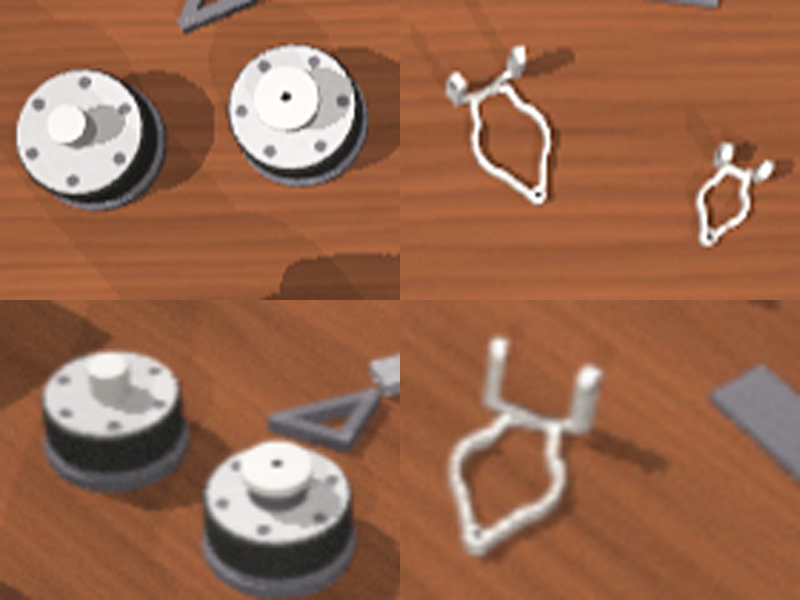

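The crop confirms the larger grey ring, with eye tops at top px (281,140) and (299,132) and hinge at (305,173). The grooved axle is the wheel at (192,149), with a wide mushroom head over a narrower neck. The other wheel has the plain thin pin.

```bash
cat >> h.py <<'E'
from scipy.optimize import least_squares
RP=np.array([[.05,.027,.05],[.05,-.027,.05],[-.048,0,.008]])
def world(p,P=RP): c,s=np.cos(p[2]),np.sin(p[2]); return P@np.array([[c,s,0],[-s,c,0],[0,0,1]])+[p[0],p[1],p[3] if len(p)>3 else 0]
E
python3 - <<'E'
from h import *
a=pickle.load(open('pics/top0.pkl','rb'));b=pickle.load(open('pics/side0.pkl','rb'))
A=np.array([[281.4,140.4],[299.3,132],[304.6,172.6]]);B=np.array([[315.6,188.4],[333.6,194],[311.2,229]])
for w in ((1,0),(0,1),(1,1)):
  r=least_squares(lambda p:np.r_[w[0]*(proj(a,world(p))-A).ravel(),w[1]*(proj(b,world(p))-B).ravel()],[.5,-.1,.3]);print(r.x,r.fun.round(1))
h=at_z(a,(191.8,148.9),.09);h2=at_z(b,(249.6,140.9),.09);print(h,h2)
p=r.x
s=at_z(a,(353,172),.0);print('small',s)
for z in (.2,.3):
  for yaw in (p[2]+np.pi/2,p[2]-np.pi/2): print(env.solve_ik([p[0],p[1],z],quat(yaw)))
h=(h+h2)/2
for yaw in np.arange(-3,3.2,.4): 
  q=env.solve_ik([h[0],h[1],.15],quat(yaw)); print(round(yaw,2), None if q is None else np.round(q,2))
print(env.read_state()['time'], vision.capture('wrist')['hand_eye'])
E
```

```text
[ 0.54483199 -0.13395634  0.40788647] [-0.1  0.1  0.2  0.3 -0.1 -0.4 -0.  -0.   0.  -0.   0.  -0. ]
[ 0.54341635 -0.13585013  0.41002571] [ 0.   0.   0.   0.   0.   0.  -0.8  0.4  0.5  0.6  0.2 -0.9]
[ 0.5443649  -0.13474712  0.40925305] [ 0.2  0.3  0.5  0.4  0.2 -0.2 -0.9  0.   0.5  0.2  0.2 -1.4]
[0.55208456 0.14301076 0.09      ] [0.55286361 0.14040336 0.09      ]
small [ 0.49950307 -0.2875227   0.        ]
[-0.03236046  0.45112725  0.28352874  1.79484683 -0.15423884  0.91717624
  2.29840073]
[-0.48114205  0.69107111  1.12263047  1.80909078 -0.69882814  1.10373785
 -0.26803079]
[-0.18026956  0.38295817  0.50061965  1.64818574 -0.19681772  1.16086922
  2.34869325]
[-0.51942689  0.58572193  1.17754281  1.65816264 -0.56153712  1.28311046
 -0.39546352]
-3.0 [-0.07  0.53 -0.4   1.81  0.26  0.85  2.69]
-2.6 [-1.    0.94  1.36  1.85 -0.99  1.24 -1.93]
-2.2 [-1.    0.94  1.36  1.85 -0.99  1.24 -1.53]
-1.8 [-0.8   0.62  0.76  1.84 -0.54  0.9  -1.58]
-1.4 [-0.76  0.6   0.69  1.84 -0.49  0.88 -1.24]
-1.0 [-0.73  0.59  0.63  1.84 -0.45  0.86 -0.88]
-0.6 [-0.69  0.57  0.55  1.84 -0.39  0.85 -0.54]
-0.2 [-0.63  0.55  0.47  1.83 -0.32  0.83 -0.21]
0.2 [-0.58  0.54  0.38  1.83 -0.26  0.82  0.13]
0.6 [-0.53  0.52  0.29  1.83 -0.2   0.81  0.47]
1.0 [-0.47  0.52  0.21  1.83 -0.14  0.81  0.81]
1.4 [-0.4   0.51  0.11  1.83 -0.07  0.81  1.14]
1.8 [-0.34  0.51  0.01  1.82 -0.01  0.81  1.47]
2.2 [-0.26  0.51 -0.11  1.82  0.07  0.82  1.79]
2.6 [-0.19  0.51 -0.21  1.82  0.14  0.83  2.13]
3.0 [-0.12  0.52 -0.32  1.82  0.21  0.84  2.46]
0.1 [[ 9.54657239e-04 -9.58261862e-01 -2.85890350e-01  7.23895588e-02]
 [ 9.99999369e-01  1.08386167e-03 -2.93702339e-04 -4.74050976e-04]
 [ 5.91309342e-04 -2.85889889e-01  9.58262293e-01 -1.42948159e-01]
 [ 0.00000000e+00  0.00000000e+00  0.00000000e+00  1.00000000e+00]]
```

```bash
python3 - <<'E'
from h import *
p=[.5444,-.1347,.4093]; u=np.array([np.cos(p[2]),np.sin(p[2])])
g=np.array(p[:2])+.045*u
env.move_pose([*g,.2],quat(p[2]+np.pi/2))
env.hold(.2)
c=cap('wrist','w1'); print(c['s']['time'],c['s']['eef_pos'],c['s']['qpos'],c['s']['contact_force'],proj(c,world(p)))
cv2.imwrite('pics/w1b.png',cv2.resize(c['image'],(800,600)))
E
```

```text
3.35 [ 0.58581827 -0.11634429  0.19998685] [-0.02606909  0.49749748  0.22231468  1.70016391 -0.12909382  0.95821896
  2.22526183] [ 0.25929218 -0.03462208 -0.00557647] [[288.48034721 180.98845174]
 [229.3177247  180.8862224 ]
 [259.08223583  69.82076675]]
```

View pics/w1b.png

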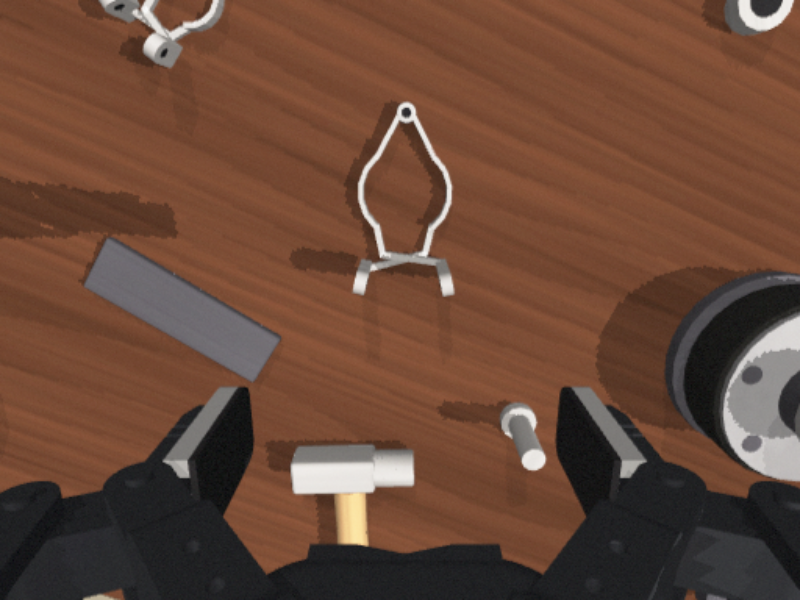

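The ring is at (404,190) in the enlarged wrist view, with eyes at (360,283) and (449,284) and hinge at (406,112). That agrees with the prediction to about 1 mm, so I'll grasp, lift and look.

```bash
python3 - <<'E'
from h import *
p=[.5444,-.1347,.4093]; u=np.array([np.cos(p[2]),np.sin(p[2])])
g=np.array(p[:2])+.0525*u; q=quat(p[2]+np.pi/2)
env.move_linear([*g,.07],q,.2)
env.move_linear([*g,.017],q,.08)
env.command_gripper(0.,40)
s=env.read_state();print(s['time'],s['eef_pos'],s['gripper_width'],s['grip_force'],s['contact_force'])
env.move_linear([*g,.15],q,.12)
c=cap('wrist','w2');s=c['s'];print(s['time'],s['eef_pos'],s['gripper_width'],s['grip_force'],s['contact_force'])
cv2.imwrite('pics/w2b.png',cv2.resize(c['image'],(800,600)))
E
```

```text
5.675 [ 0.59609863 -0.11553792  0.01940809] 0.12444909722485634 41.63070606202382 [ 3.3349362  -4.15574581 11.21710094]
6.9333 [ 0.59207172 -0.11370149  0.1492052 ] 0.13034062210212094 39.40438278415968 [-0.3966113  -0.30221137 -0.31077135]
```

View pics/w2b.png

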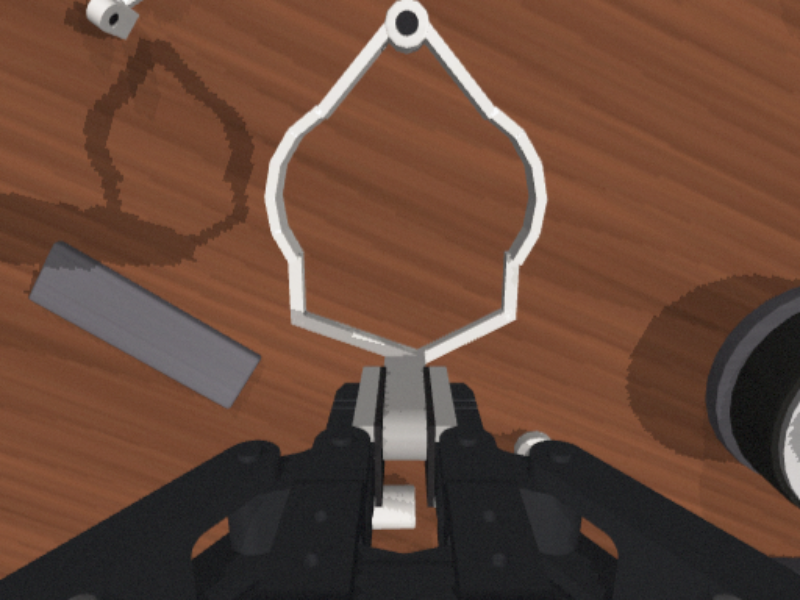

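The ring is held wide open and straight in the pads: hinge (406,22), eyes gripped at (405,410). Next I check its pose in the tool and move to above the axle for a look.

```bash
python3 - <<'E'
from h import *
c=pickle.load(open('pics/w2.pkl','rb'))
e=c['s']['eef_pos'];u=np.array([np.cos(.4093),np.sin(.4093)]);v=np.array([-u[1],u[0]])
for n,px in dict(hinge=(406,22),li=(278,190),ri=(533,190),le=(297,318),re=(515,316)).items():
  d=(at_z(c,np.array(px)/1.5625,e[2]-.0194+.010)-e)[:2]; print(n,d@u,d@v)
ax=np.array([.5525,.1417]); g=ax+.051*u; q=quat(.4093+np.pi/2)
env.move_linear([*e[:2],.2],q,.2)
env.move_pose([*g,.2],q); env.hold(.3)
c=cap('wrist','w3');s=c['s'];print(s['time'],s['eef_pos'],s['gripper_width'],s['grip_force'],s['contact_force'],proj(c,[[*ax,.09]])*1.5625)
cv2.imwrite('pics/w3b.png',cv2.resize(c['image'],(800,600)))
E
```

```text
hinge -0.10382364346881795 -0.0001276797908027071
li -0.06011136754713779 -0.036995079790807905
ri -0.06018081557803117 0.03662663482124861
le -0.021140202591081573 -0.03375952220580134
re -0.021858520479635678 0.0337975729073395
8.75 [0.59955392 0.16081137 0.20011536] 0.12562203310268324 39.41849251963504 [ 0.50212519 -0.63653389 -1.62128003] [[407.81136464 192.15262616]]
```

View pics/w3b.png

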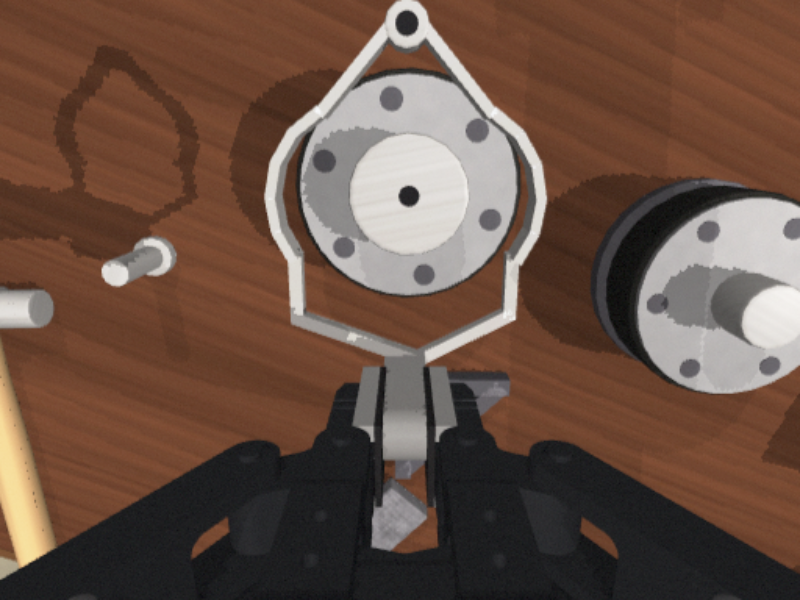

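```bash
python3 - <<'E'
from h import *
c=pickle.load(open('pics/w3.pkl','rb'))
e=c['s']['eef_pos'];u=np.array([np.cos(.4093),np.sin(.4093)]);v=np.array([-u[1],u[0]])
a=at_z(c,np.array((409,195.5))/1.5625,.09);print('axle',a,(a-e)[:2]@u,(a-e)[:2]@v)
l=[at_z(c,np.array(x)/1.5625,.09)for x in((350,195),(468,195))];print('head dia',np.linalg.norm(l[0]-l[1]))
h=at_z(c,np.array((406,22))/1.5625,e[2]-.0094)-e;print('hinge',h[:2]@u,h[:2]@v)
# move: ring origin at -.0548; axle should be 2 mm towards eyes -> TCP = axle+.053u
ax=a[:2]*.7+np.array([.5525,.1417])*.3; g=ax+.0530*u; q=quat(.4093+np.pi/2); print(ax,g)
env.move_linear([*g,.135],q,.1); env.hold(.3)
c=cap('wrist','w4');s=c['s'];print(s['time'],s['eef_pos'],s['contact_force'],s['grip_force'])
cv2.imwrite('pics/w4b.png',cv2.resize(c['image'],(800,600)))
b=cap('side','s4')
cv2.imwrite('pics/s4b.png',cv2.resize(b['image'][80:200,170:330],(800,600),interpolation=cv2.INTER_CUBIC))
E
```

```text
axle [0.55372368 0.14285599 0.09      ] -0.04919030481619171 0.0017666719084375006
head dia 0.05671422524789484
hinge -0.1037816230916792 4.132926566140688e-05
[0.55335658 0.14250919] [0.60197876 0.16360145]
9.9 [0.60216925 0.16364711 0.13548115] [ 0.80652983  0.43275063 -1.00539935] 39.419787121278205
```

View pics/w4b.png

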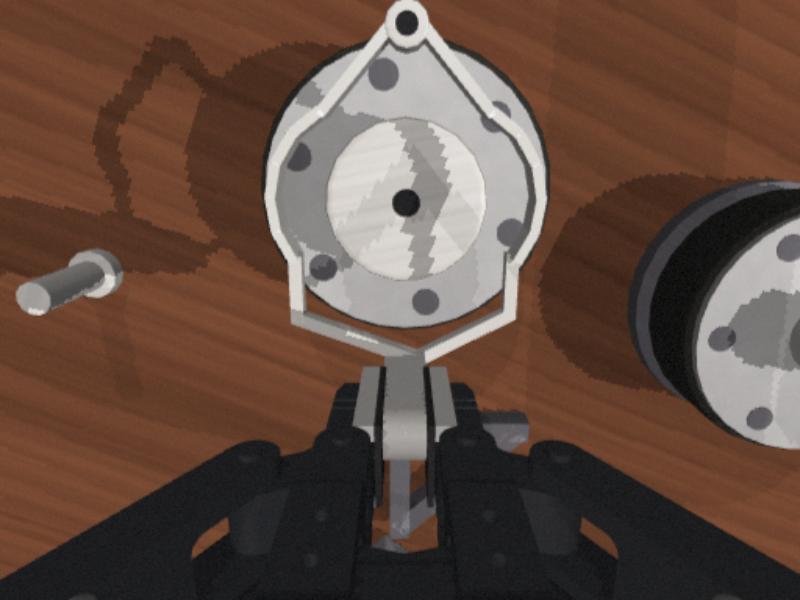

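View pics/s4b.png

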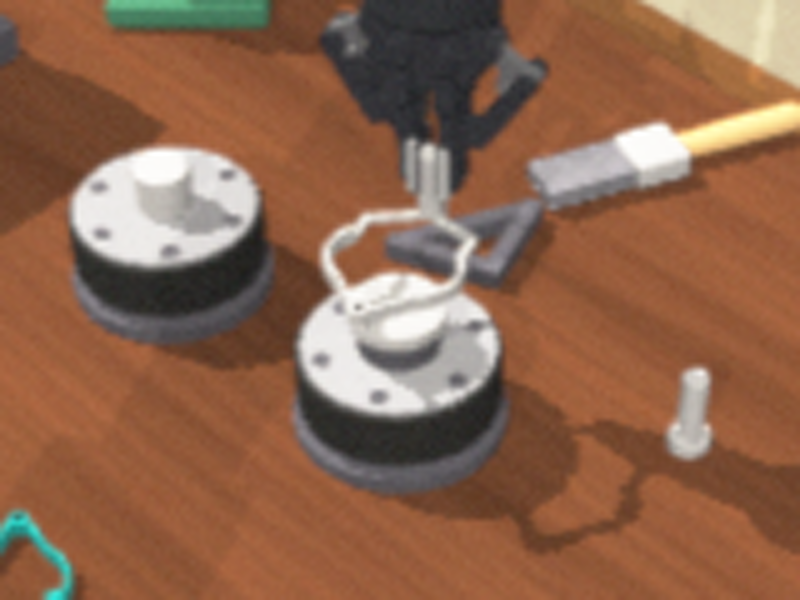

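Axle hole is at (406,202), laterally centred between the ring's inner edges (278 and 533). The side view shows the ring level above the head. Next I check the fore-aft offset from the kinks in the band.

```bash
python3 - <<'E'
from h import *
c=pickle.load(open('pics/w4.pkl','rb'))
e=c['s']['eef_pos'];u=np.array([np.cos(.4093),np.sin(.4093)]);v=np.array([-u[1],u[0]])
def f(px,z):
  d=(at_z(c,np.array(px)/1.5625,z)-e)[:2];return np.round([d@u,d@v],4)
print('axle',f((406,202),.09), at_z(c,np.array((406,202))/1.5625,.09))
print('head',f((327,200),.09),f((486,200),.09),f((406,118),.09),f((406,281),.09))
z=e[2]-.0094
for px in ((406,22),(320,110),(493,112),(297,257),(515,260),(278,190),(533,190)): print(px,f(px,z))
# model: halves swung .22 about hinge; relaxed inner radius .0265
E
```

```text
axle [-0.0529  0.0001] [0.55362198 0.14266337 0.09      ]
head [-0.0536 -0.0283] [-0.0536  0.0288] [-0.0814  0.    ] [-0.0236  0.0001]
(406, 22) [-1.038e-01 -1.000e-04]
(320, 110) [-0.0818 -0.0239]
(493, 112) [-0.0814  0.024 ]
(297, 257) [-0.0404 -0.0326]
(515, 260) [-0.0396  0.0327]
(278, 190) [-0.0601 -0.037 ]
(533, 190) [-0.0602  0.0366]
```

```bash
python3 - <<'E'
from h import *
u=np.array([np.cos(.4093),np.sin(.4093)]);q=quat(.4093+np.pi/2)
g=np.array([.60217,.16365])+.001*u
def st(t): s=env.read_state();print(t,s['time'],s['eef_pos'].round(4),s['contact_force'].round(1),round(s['gripper_width'],3),round(s['grip_force'],1));return s
env.move_linear([*g,.115],q,.06);env.hold(.2);st('a')
for z in (.105,.095,.088,.083,.0803):
    env.move_linear([*g,z],q,.05);s=st(z)
    if np.linalg.norm(s['contact_force'])>12: break
cap('wrist','w5')
E
```

```text
a 10.6833 [0.6033 0.1641 0.1153] [-0.1  0.3 -0.9] 0.126 39.4
0.105 11.0333 [0.6028 0.164  0.1045] [-0.1 -0.4 -0.4] 0.125 39.4
0.095 11.3833 [0.6028 0.1639 0.0945] [ 0.3 -1.1 -0. ] 0.129 39.4
0.088 11.675 [0.6028 0.164  0.0876] [ 0.5  0.1 -0.2] 0.127 39.4
0.083 11.925 [0.6029 0.164  0.0827] [-0.1 -1.  -0.8] 0.129 39.4
0.0803 12.175 [0.603  0.164  0.0802] [-0.5  0.1 -1.5] 0.127 39.4
```

No contact on the way down, so the ring is just above the wheel face. I release in steps.

```bash
python3 - <<'E'
from h import *
u=np.array([np.cos(.4093),np.sin(.4093)]);q=quat(.4093+np.pi/2)
g=np.array([.60217,.16365])+.001*u
def st(t): s=env.read_state();print(t,s['time'],s['eef_pos'].round(4),s['contact_force'].round(1),round(s['gripper_width'],3),round(s['grip_force'],1));return s
env.move_linear([*g,.0795],q,.03);st('low')
for o,z in ((.3,.0785),(.5,.0765),(.68,.0745)):
    env.command_gripper(o,30);st(o); env.move_linear([*g,z],q,.05)
env.command_gripper(1.0);env.hold(.3);st('open')
env.move_linear([*g,.2],q,.15);env.hold(.2)
c=cap('wrist','w6');st('up');cap('side','s6')
b=cv2.imread('pics/s6.png')[80:200,170:330]
cv2.imwrite('pics/m6.png',np.hstack([cv2.resize(c['image'],(400,300)),cv2.resize(b,(400,300),interpolation=cv2.INTER_CUBIC)]))
E
```

```text
low 12.475 [0.6032 0.164  0.0796] [-0.3  0.2 -0.2] 0.128 39.5
0.3 12.7667 [0.603  0.1641 0.0795] [ 0.4  0.  -0.6] 0.3 6.3
0.5 13.325 [0.603  0.164  0.0783] [-0.4 -0.2 -0.7] 0.5 5.3
0.68 13.875 [0.6024 0.1638 0.0761] [-2.2 -0.1 -0.8] 0.68 3.8
open 14.8167 [0.6031 0.1641 0.0745] [-0.1  0.6  0.3] 1.0 0.0
up 16.05 [0.6028 0.164  0.1992] [ 0.6 -1.   0.6] 0.999 0.0
```

View pics/m6.png

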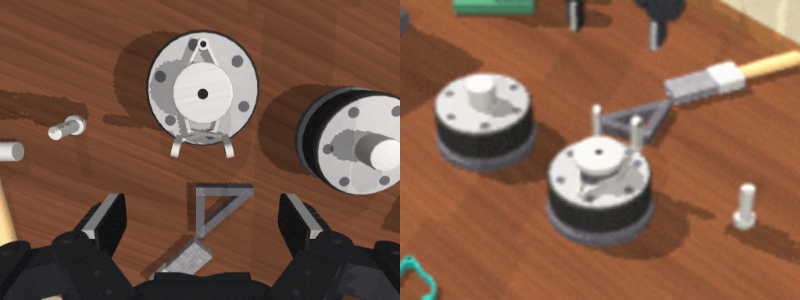

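The ring is closed under the head, with hinge at (203,44) and eyes at (176,150) and (230,150) in the left half. I use the last view as an enlarged flatness check.

```bash
python3 - <<'E'
from h import *
a=pickle.load(open('pics/w6.pkl','rb'));b=pickle.load(open('pics/s6.pkl','rb'))
ax=np.array([.5536,.1427]);p=[*ax,.4093,.06]
P=np.vstack([world(p),world(p,np.array([[.05,.027,0],[.05,-.027,0.],[-.048,0,0]]))])
ims=[]
for c,(x,y,w,h) in((a,(180,30,160,240)),(b,(225,115,56,84))):
    s=400/w; im=cv2.resize(c['image'][y:y+h,x:x+w],(400,600),interpolation=cv2.INTER_CUBIC)
    for k,uv in enumerate(proj(c,P)): cv2.circle(im,tuple(int(t) for t in (uv-[x,y]+.5)*s),4,(0,0,255) if k<3 else (255,0,0),-1)
    ims.append(im)
cv2.imwrite('pics/m7.png',np.hstack(ims))
E
```

```text
(no output)
```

View pics/m7.png

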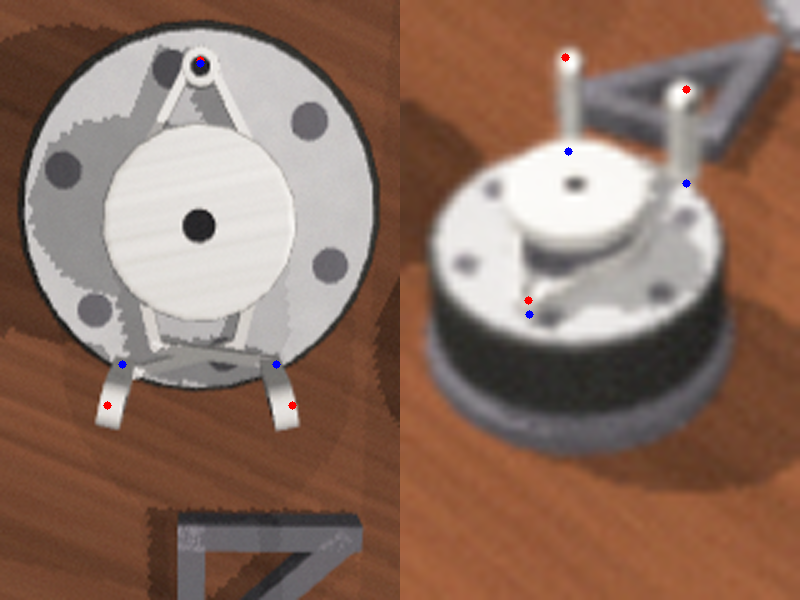

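The predicted flat, seated pose overlays the ring closely in both views: hinge at (200,63) and eyes at (108,405) and (290,405). It lies flat and closed in the groove, so I hand in.

```bash
python3 -c "
from h import *
print(env.finish_job())"
```

```text
the job is handed in; nothing more can be done
None
```

I handed the job in at about 16 s: the final images show the larger snap ring closed and flat in the groove under the axle's head. I never went near the smaller ring; the hand-in returned no verdict.

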